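Sweep the weld washers through the gate into the slot

TASK

On the small sorting stand, push the three loose washers across the deck with your fingertips, through the gap in the fence and into the slot behind it, one washer at a time. Only slide them, gently: do not pinch, lift or carry any. Leave the nut, the bolt and the other things on the bench where they stand.

Things in the scene. Friction and masses are not known exactly. Their poses are not given: they have to be found in the camera images.
- stand: Sheet-steel sorting stand fixed to the bench. Origin on the bench surface; +x points across the deck, straight through the gate into the slot; z up. Flat deck, its top 75 mm above the origin, from x = -130 to 74 mm and y = -130 to 130 mm, its sides and -x end open, without rim. An upright fence at its +x end has the gate in its middle and the slot behind it.
- gate (a point): Middle of the gate at deck level, half-way through the fence's thickness (stand x = 72, y = 0, z = 75 mm); axes as the stand's. The gate is a gap 54 mm wide (y = -27 to 27 mm), level with the deck, in a fence 4 mm thick (x = 70 to 74 mm), 22 mm tall above the deck and as wide as it. A washer whose middle passes x = 74 mm, where the deck ends, tips and drops into the slot.
- slot (a point): Middle of the slot's floor (stand x = 111, y = 0, z = 4 mm). The slot is an open-topped well right behind the fence, inside x = 74 to 148 mm, y = -48 to 48 mm; its floor is 4 mm above the bench, its side walls reach deck level, its far wall 15 mm higher.
- washer_a_mid (a point): Loose thick steel washer, lying flat on the deck at the start: 38 mm outer diameter, 14 mm hole, 10 mm thick, about 80 g; identical to the other two. This point is its centre, half-way up (5 mm above the deck); z up. It slides when pushed from the side.
- washer_b_mid (a point): Loose thick steel washer, lying flat on the deck at the start: 38 mm outer diameter, 14 mm hole, 10 mm thick, about 80 g; identical to the other two. This point is its centre, half-way up (5 mm above the deck); z up. It slides when pushed from the side.
- washer_c_mid (a point): Loose thick steel washer, lying flat on the deck at the start: 38 mm outer diameter, 14 mm hole, 10 mm thick, about 80 g; identical to the other two. This point is its centre, half-way up (5 mm above the deck); z up. It slides when pushed from the side.
- nut_mid (a point): Loose hexagon nut lying flat on the deck in one of the corners away from the fence, to be left alone: 30 mm across flats, 35 mm across corners, 18 mm tall. This point is its centre, half-way up; z up.
- bolt_mid (a point): Loose short hexagon bolt standing on its head on the deck in the other corner away from the fence, to be left alone: head 27 mm across flats, 31 mm across corners and 11 mm thick, shank 18 mm in diameter, 48 mm tall overall. This point is on its axis, half-way up; z up.
- hammer: Loose hammer on the bench to the right of the stand, to be left alone: 260 mm long, 26 mm tall; origin under its middle, handle to -x.
- tin: Loose glass jar with a metal cap on the bench to the left of the stand, to be left alone: 72 mm in diameter, 75 mm tall; origin at the centre of its underside.

How it is judged (in metres and radians):
On the way, in this order (a step that is already met when the one before it is completed fails the run):
1. a first washer alone has dropped into the slot (((x of washer_a_mid in the frame of stand between 0.076 and 0.148 m and y of washer_a_mid in the frame of stand between -0.048 and 0.048 m and z of washer_a_mid in the frame of stand below 0.07 m) or (x of washer_b_mid in the frame of stand between 0.076 and 0.148 m and y of washer_b_mid in the frame of stand between -0.048 and 0.048 m and z of washer_b_mid in the frame of stand below 0.07 m) or (x of washer_c_mid in the frame of stand between 0.076 and 0.148 m and y of washer_c_mid in the frame of stand between -0.048 and 0.048 m and z of washer_c_mid in the frame of stand below 0.07 m))), for 0.2 s.
2. a second washer has followed ((((x of washer_a_mid in the frame of stand between 0.076 and 0.148 m and y of washer_a_mid in the frame of stand between -0.048 and 0.048 m and z of washer_a_mid in the frame of stand below 0.07 m) and (x of washer_b_mid in the frame of stand between 0.076 and 0.148 m and y of washer_b_mid in the frame of stand between -0.048 and 0.048 m and z of washer_b_mid in the frame of stand below 0.07 m)) or ((x of washer_b_mid in the frame of stand between 0.076 and 0.148 m and y of washer_b_mid in the frame of stand between -0.048 and 0.048 m and z of washer_b_mid in the frame of stand below 0.07 m) and (x of washer_c_mid in the frame of stand between 0.076 and 0.148 m and y of washer_c_mid in the frame of stand between -0.048 and 0.048 m and z of washer_c_mid in the frame of stand below 0.07 m)) or ((x of washer_a_mid in the frame of stand between 0.076 and 0.148 m and y of washer_a_mid in the frame of stand between -0.048 and 0.048 m and z of washer_a_mid in the frame of stand below 0.07 m) and (x of washer_c_mid in the frame of stand between 0.076 and 0.148 m and y of washer_c_mid in the frame of stand between -0.048 and 0.048 m and z of washer_c_mid in the frame of stand below 0.07 m)))), for 0.2 s.
3. the third washer has followed (x of washer_a_mid in the frame of stand between 0.076 and 0.148 m and y of washer_a_mid in the frame of stand between -0.048 and 0.048 m and z of each of washer_a_mid, washer_b_mid, washer_c_mid in the frame of stand below 0.07 m and x of washer_b_mid in the frame of stand between 0.076 and 0.148 m and y of washer_b_mid in the frame of stand between -0.048 and 0.048 m and x of washer_c_mid in the frame of stand between 0.076 and 0.148 m and y of washer_c_mid in the frame of stand between -0.048 and 0.048 m), for 0.2 s.
At the end, for the whole second after the job is handed in: All three washers lie at rest inside the slot, their centres below the deck (at least 5 mm); the nut and the bolt are still on the deck, upright, within 30 mm of where they stood; so are the hammer and the jar (all of step 3 and linear speed of each of washer_a, washer_b, washer_c below 0.02 m/s and distance of each of nut_mid, bolt_mid, hammer, tin from where it was at the start of the episode below 0.03 m and angle between each of nut_mid, bolt_mid's own z axis and vertical below 0.3 rad); the robot touches nothing.
It fails at once if a washer is lifted (its centre more than 20 mm above the deck) (z of any of washer_a_mid, washer_b_mid, washer_c_mid in the frame of stand above 0.095 m).
It fails at once if a washer is pinched or shoved hard by the fingers (over 15 N) (contact force between the fingers and washer_a above 15 N or contact force between the fingers and washer_b above 15 N or contact force between the fingers and washer_c above 15 N).
It fails at once if the nut or the bolt is shifted 30 mm or more, tipped over or lifted (not (distance of nut_mid from where it was at the start of the episode below 0.03 m) or not (angle between nut_mid's own z axis and vertical below 0.3 rad) or not (distance of bolt_mid from where it was at the start of the episode below 0.03 m) or not (angle between bolt_mid's own z axis and vertical below 0.3 rad)).
It fails at once if another thing on the bench is shifted more than 30 mm (distance of any of hammer, tin from where it was at the start of the episode above 0.03 m).
It also fails if it takes over 64 s, if anything falls off the work surface, if the arm or the gripper's body presses on something with over 40 N, if the wrist force passes 120 N, or if a joint passes its speed limit or range.

ROBOT

A 6-joint arm with a two-finger parallel gripper is mounted at the origin on the work surface. World frame = base frame: x ahead of the robot, y to its left, z up, the work surface at z = 0. Lengths are in mm, angles in degrees, forces in N, time in s.
With the tool pointing down it reaches from about 425 to 950 mm from the base axis. Payload 3.5 kg.
Tool frame: the origin (TCP) lies at the very end of the fingers, on their centre line; the grasp point (between the pads) lies 19 mm behind it; z points along the fingers, y is the direction in which the jaws open and shut (so a half turn about z gives the same grasp; the last joint's range is limited). The gripper opens to 85 mm and grips with 20 to 120 N. Pads are 22 mm wide; open, the fingers measure 114 mm over their backs; the gripper's body (76 mm by 85 mm) begins 54 mm behind the grasp point. The pads swing forward as they close: fully open they stand 13 mm farther back than shut.
Start: joints at [57.582, 16.404, 90.338, -0, 73.258, -8.594], TCP at [272.61, 617.487, 231.325] pointing down, gripper open.
Joint ranges: [-158.93, 158.93], [-51.34, 127.21], [12.03, 142.37], [-87.48, 267.48], [13.55, 161.25], [-162.69, 162.69]. Speed limits (degrees/s): [159.86, 159.86, 180, 180, 180, 180].

INTERFACE

Orientations are given as a 3x3 rotation matrix whose columns are the frame's x, y, z axes.
In Python, from workcell import bot, optics gives the robot as it stands.
- The arm moves only by the shell command python3 -m inch 'ROWS' [FORCE]. ROWS is text: rows parted by semicolons, each of 7 numbers parted by spaces: the closure, from 0 (fully open) to 1 (shut), then the shift along the tool's x, y, z in units of 0.04 m (1.0 is 0.04 m), then the turn, a rotation vector about the tool's x, y, z in units of 5 degrees (1.0 is 5 degrees). A call has 1 to 5 rows; each row shifts and turns the commanded pose from where the row before left it, along the tool's axes as they then stand; what a row does not reach is not made up. A row lasts 1/12 s, in which the tool goes at most 41.7 mm and 7.16 degrees, less where a joint would pass 70% of its speed; a pose out of reach is approached as far as the arm can. A call with a number of a shift or a turn outside -1 to 1 is refused whole. A call with a gripper value outside its range is refused whole. The fingers move at their own pace and stop on an object; FORCE is the grip in N (left out, the last holds). Time passes only in rows, so rows that do not move let the fingers close. It gives the time, the measured TCP pose, the force and the opening at its end, in the units of the state.
- bot.observe(): the state, without advancing time (a new reading comes with each control period).
- optics.camera(name): name is "scene" or "top" or "wrist"; returns the picture (420x560x3 uint8, blue, green, red); there is no depth.
- optics.get_calibration(name): a dict with "fx", "fy", "cx", "cy" (pixels), "cam_to_world" (4x4, takes a point from camera to world coordinates). Camera axes: x right, y up, looking along -z (the intrinsics and any distortion apply to the point x, -y, -z); pixel columns grow to the right and rows downward; lengths in mm; the calibration is good to about 2 mm. A picture is of the moment at which its call begins: read the wrist's pose just before it. get_calibration takes no time and is no camera call; for the wrist camera it gives the pose at the moment of the call.
- bot.hand_in(): hands the job in, once; it reports no verdict.
The state is a dict: "time": time; "qpos": joint angles; "dq": joint speeds; "joint_efforts": joint torques, N m; "tool_pos": TCP position; "ee_rot": TCP orientation; "contact_force": force on the tool from outside, world axes, zero at the start; "moment": the same for the moment, N m; "gripper_width": finger opening in mm.
Only numpy, scipy, OpenCV 4.12 (cv2) and the standard library are available. Lean on these libraries where they do the work, as an engineer would, in place of code of your own. Each camera call takes 0.05 s, during which the arm holds its last target.

## Working session

There is one attempt and no reset: what is moved stays moved. The work goes in short steps, Python scripts to look and compute and a shell command to move; the robot and the scene stay as the last step left them, time stands still between calls to the robot, and variables do not carry over. Pictures are saved under pics/ and viewed, and the job is handed in when it is done.

```bash
mkdir -p pics; ls; python3 - <<'E'
from workcell import bot, optics
import cv2
s=bot.observe(); print(s)
for n in ("scene","top","wrist"):
    print(n,optics.get_calibration(n))
for n in ("scene","top"):
    cv2.imwrite(f"pics/{n}0.png",optics.camera(n))
E
```

```text
pics
{'time': 0.0, 'qpos': array([ 5.75821184e+01,  1.64554701e+01,  9.04233876e+01, -6.53743812e-04,
        7.32597071e+01, -8.59650396e+00]), 'dq': array([ 0.06491019, -0.0651276 ,  0.02655558,  0.07358007, -0.05103146,
        0.00289211]), 'joint_efforts': array([ 2.29833444e-03, -4.05966568e+01, -2.92635047e+01, -9.49661376e-05,
        5.76973718e-03,  6.55039628e-06]), 'tool_pos': array([272.26022728, 616.92715335, 229.91809757]), 'ee_rot': array([[-9.14810145e-01,  4.03882090e-01, -1.28726202e-03],
       [ 4.03883989e-01,  9.14807921e-01, -2.04738349e-03],
       [ 3.50695970e-04, -2.39287170e-03, -9.99997076e-01]]), 'contact_force': array([-0.13329807, -0.01585674,  0.55197185]), 'moment': array([-0.03505943,  0.01923696,  0.04223225]), 'gripper_width': 85.49403957639471}
scene {'fx': 394.19291481049845, 'fy': 394.19291481049845, 'cx': 273.3176614170036, 'cy': 207.1900414443857, 'cam_to_world': array([[ 6.41914166e-02, -5.35024581e-01,  8.42394302e-01,
         1.47878228e+03],
       [ 9.97696904e-01,  1.58676106e-02, -6.59477584e-02,
        -1.21556023e+02],
       [ 2.
[... 391 characters left out ...]
1, -5.18226863e-03,  7.56973297e-03,
        -2.09526172e+01],
       [ 7.12065377e-03,  8.17842760e-02,  9.96624618e-01,
         1.60528690e+03],
       [ 0.00000000e+00,  0.00000000e+00,  0.00000000e+00,
         1.00000000e+00]])}
wrist {'fx': 304.3308027770713, 'fy': 304.3308027770713, 'cx': 282.0678319498711, 'cy': 206.18258953527925, 'cam_to_world': array([[ 4.02816737e-01, -8.66924651e-01, -2.93564858e-01,
         1.96642491e+02],
       [ 9.15271166e-01,  3.80070748e-01,  1.33509999e-01,
         6.51640025e+02],
       [-4.16769399e-03, -3.22471512e-01,  9.46569994e-01,
         3.73674664e+02],
       [ 0.00000000e+00,  0.00000000e+00,  0.00000000e+00,
         1.00000000e+00]])}
```

View pics/scene0.png

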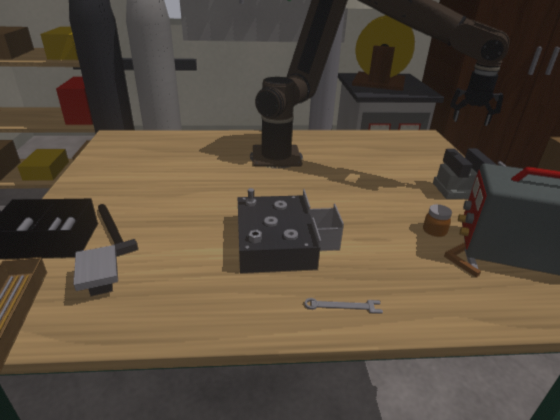

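View pics/top0.png

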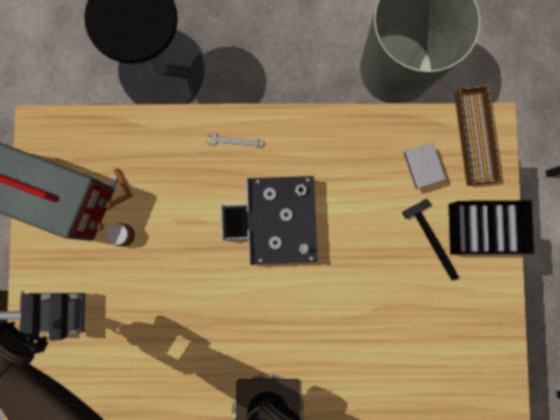

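The top view shows the stand at about (282,220) with the slot to the left (world +y). There are rings at (270,194), (286,214) and (275,243), and the nut and bolt at about (301,190) and (304,249). I'll zoom in next.

```bash
cat > h.py <<'E'
import numpy as np, cv2
from workcell import bot, optics
def ray(cal,u,v):
    d=np.array([(u-cal['cx'])/cal['fx'],-(v-cal['cy'])/cal['fy'],-1.0])
    M=cal['cam_to_world']; return M[:3,3],M[:3,:3]@d
def at_z(cal,u,v,z):
    o,d=ray(cal,u,v); return o+d*(z-o[2])/d[2]
def proj(cal,p):
    M=cal['cam_to_world']; c=M[:3,:3].T@(np.asarray(p,float)-M[:3,3])
    return np.array([cal['cx']+cal['fx']*c[0]/-c[2],cal['cy']-cal['fy']*c[1]/-c[2]])
E
python3 - <<'E'
import cv2
a=cv2.imread('pics/top0.png')[165:280,210:330]
cv2.imwrite('pics/t1.png',cv2.resize(a,None,fx=5,fy=5,interpolation=cv2.INTER_CUBIC))
a=cv2.imread('pics/scene0.png')[175:280,225:350]
cv2.imwrite('pics/s1.png',cv2.resize(a,None,fx=5,fy=5,interpolation=cv2.INTER_CUBIC))
E
```

```text
(no output)
```

View pics/t1.png

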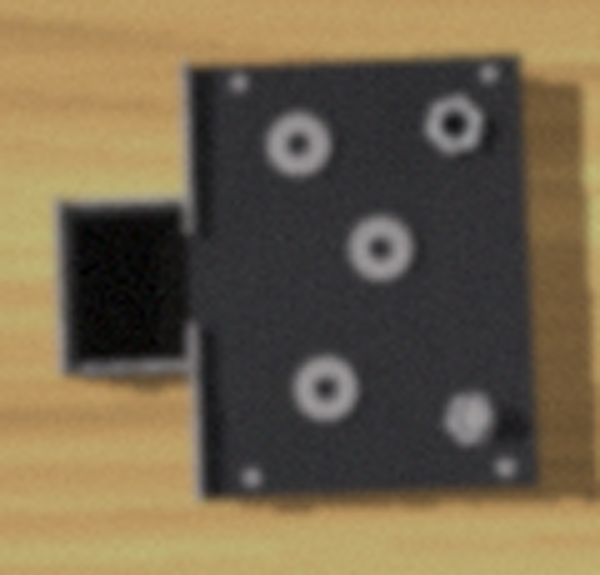

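View pics/s1.png

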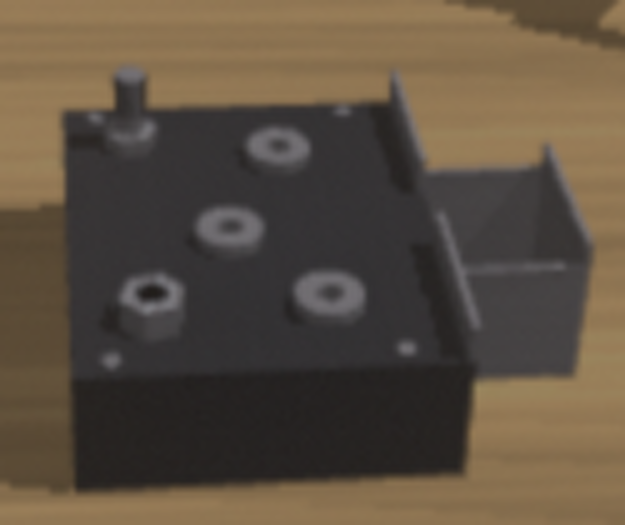

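```bash
cat > m.py <<'E'
from h import *
c=optics.get_calibration('top')
P=lambda X,Y,z: at_z(c,(X-2)/5+210,(Y-2)/5+165,z)[:2]
cr=[P(520,58,75),P(538,485,75)]
fe=[P(186,65,97),P(198,497,97)]
sl=[P(58,203,80),P(66,375,80)]
print(cr,fe,sl)
yd=cr[1]-cr[0]; print('len',np.linalg.norm(yd),np.linalg.norm(fe[1]-fe[0]))
for a,b in ((cr),(fe)): print(np.degrees(np.arctan2(*(b-a)[::-1])))
fm=(fe[0]+fe[1])/2; cm=(cr[0]+cr[1])/2
x=(fm-cm); print(np.linalg.norm(x), np.degrees(np.arctan2(x[1],x[0])))
th=np.arctan2(*((yd)/np.linalg.norm(yd)+(fe[1]-fe[0])/np.linalg.norm(fe[1]-fe[0]))[::-1])-np.pi/2
R=np.array([[np.cos(th),-np.sin(th)],[np.sin(th),np.cos(th)]])
o=((cm-R@[-130,0])+(fm-R@[72,0]))/2
print('th',np.degrees(th),'o',o, cm-R@[-130,0],fm-R@[72,0])
for n,X,Y,z in (('w1',298,144,85),('w2',380,248,85),('w3',325,388,85),('nut',454,125,93),('bolt',470,418,105)):
    p=P(X,Y,z); print(n,p,R.T@(p-o))
E
python3 m.py
```

```text
[array([ 705.83391258, -142.50985438]), array([ 450.1371465 , -150.22894879])] [array([698.9539345 ,  56.95729325]), array([444.37900338,  50.20009709])] [array([619.09081973, 134.0863272 ]), array([516.67072296, 129.03430013])]
len 255.81325337566096 254.66459364425228
-178.27085317565658
-178.47955202822797
200.04792406523705 91.81014494612853
th -268.37520260194225 o [574.0037256  -17.40701304] [574.29947527 -16.42166977] [573.70797592 -18.3923563 ]
w1 [653.12647986  -8.97991043] [  6.18024695 -79.32988622]
w2 [590.76069503 -57.32670143] [-40.37876969 -15.6183387 ]
w3 [507.95353422 -24.26382535] [-4.98125091 66.2180549 ]
nut [ 662.97169164 -101.4981364 ] [-86.5799346  -86.54785344]
bolt [ 489.32762204 -108.55097651] [-88.7063893  87.2263784]
```

```bash
python3 -m inch '0.72 0 0 0 0 0 1;0.72 0 0 0 0 0 1;0.72 0 0 0 0 0 1;0.72 0 0 0 0 0 1;0.72 0 0 0 0 0 1' 20; python3 -m inch '0.72 0 0 0 0 0 1;0.72 0 0 0 0 0 1;0.72 0 0 0 0 0 1;0.72 0 0 0 0 0 1;0.72 0 0 0 0 0 1';python3 -m inch '0.72 0 0 0 0 0 1;0.72 0 0 0 0 0 1;0.72 0 0 0 0 0 0.9'
cat > g.py <<'E'
# usage: g.py sx sy z [heading]: needed shift in tool units to stand point, world z
import sys
from h import *
TH=np.radians(91.62); O=np.array([574.,-17.4])
RS=np.array([[np.cos(TH),-np.sin(TH)],[np.sin(TH),np.cos(TH)]])
def stand(p): return RS.T@(np.asarray(p)[:2]-O)
if __name__=='__main__':
    s=bot.observe(); R=s['ee_rot'];p=s['tool_pos']
    h=np.degrees(np.arctan2(R[1,0],R[0,0]))-91.62
    print('t',s['time'],'tcp',p.round(1),'stand',stand(p).round(1),'heading rel stand',h.round(2),'tilt',R[:,2].round(3),'w',round(s['gripper_width'],1),'F',s['contact_force'].round(1))
    if len(sys.argv)>3:
        t=[float(a) for a in sys.argv[1:4]]
        w=np.append(O+RS@t[:2],t[2]); d=R.T@(w-p)
        print('mm tool',d.round(1),'units',(d/40).round(3))
E
python3 g.py -82 -16 150
```

```text
time: 0.52
tool_pos: [272.4, 617.2, 230.5]
ee_rot: [[-0.655, 0.756, -0.001], [0.756, 0.655, -0.001], [-0.0, -0.001, -1.0]]
contact_force: [-0.0, -0.2, -0.3]
gripper_width: 25.5
time: 0.93
tool_pos: [272.4, 617.2, 230.5]
ee_rot: [[-0.274, 0.962, -0.001], [0.962, 0.274, -0.001], [-0.001, -0.001, -1.0]]
contact_force: [-0.5, -0.2, 0.1]
gripper_width: 23.9
time: 1.18
tool_pos: [272.4, 617.2, 230.5]
ee_rot: [[-0.025, 1.0, -0.001], [1.0, 0.025, -0.001], [-0.001, -0.001, -1.0]]
contact_force: [-0.0, 0.1, -0.4]
gripper_width: 23.8
t 1.1833 tcp [272.4 617.2 230.5] stand [642.8 283.5] heading rel stand -0.18 tilt [-0.001 -0.001 -1.   ] w 23.8 F [-0.   0.1 -0.4]
mm tool [-723.8  301.9   81.1] units [-18.094   7.548   2.027]
```

```bash
python3 -m inch '0.72 -0.9 0.375 0 0 0 0;0.72 -0.9 0.375 0 0 0 0;0.72 -0.9 0.375 0 0 0 0;0.72 -0.9 0.375 0 0 0 0;0.72 -0.9 0.375 0 0 0 0' >/dev/null;  python3 -m inch '0.72 -0.9 0.375 0 0 0 0;0.72 -0.9 0.375 0 0 0 0;0.72 -0.9 0.375 0 0 0 0;0.72 -0.9 0.375 0 0 0 0;0.72 -0.9 0.375 0 0 0 0' >/dev/null; python3 -m inch '0.72 -0.9 0.375 0 0 0 0;0.72 -0.9 0.375 0 0 0 0;0.72 -0.9 0.375 0 0 0 0;0.72 -0.9 0.375 0 0 0 0;0.72 -0.9 0.375 0 0 0 0' >/dev/null; python3 -m inch '0.72 -0.9 0.375 0 0 0 0;0.72 -0.9 0.375 0 0 0 0;0.72 -0.9 0.375 0 0 0 0;0.72 -0.9 0.375 0 0 0 0;0.72 -0.9 0.375 0 0 0 0' ; python3 -m inch '0.72 0 0 0 0 0 0;0.72 0 0 0 0 0 0'; python3 g.py -82 -16 150
python3 - <<'E'
from h import *
np.save('wc1.npy',optics.get_calibration('wrist'),allow_pickle=True)
cv2.imwrite('pics/w1.png',optics.camera('wrist'))
E
```

```text
time: 2.85
tool_pos: [593.7, -95.3, 230.7]
ee_rot: [[-0.029, 1.0, -0.001], [1.0, 0.029, 0.0], [0.0, -0.001, -1.0]]
contact_force: [0.7, 0.8, 1.0]
gripper_width: 23.9
time: 3.02
tool_pos: [593.5, -95.2, 230.3]
ee_rot: [[-0.026, 1.0, -0.002], [1.0, 0.026, 0.001], [0.001, -0.002, -1.0]]
contact_force: [-0.2, 0.3, -0.4]
gripper_width: 23.7
t 3.0167 tcp [593.5 -95.2 230.3] stand [-78.4 -17.3] heading rel stand -0.14 tilt [-0.002  0.001 -1.   ] w 23.7 F [-0.2  0.3 -0.4]
mm tool [-3.7 -1.2 80.3] units [-0.093 -0.029  2.008]
```

View pics/w1.png

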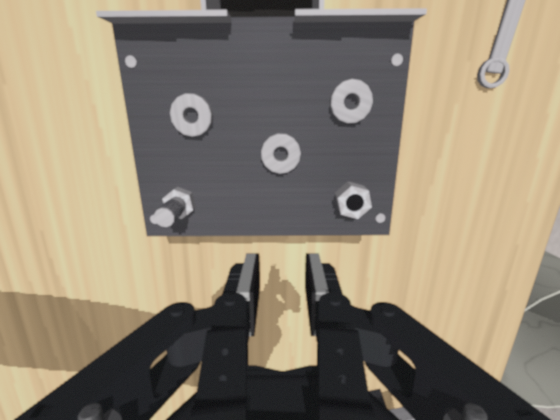

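```bash
python3 - <<'E'
from h import *
from g import stand
c=np.load('wc1.npy',allow_pickle=True).item()
for n,u,v,z in (('cornL',147,236,75),('cornR',390,235,75),('fenL',101,14,97),('fenR',423,12,97),('gateL',228,12,97),('gateR',295,12,97),('w3',191,115,85),('w2',281,154,85),('w1',352,101,85),('nut',354,201,93),('tipL',252,258,230),('tipR',314,258,230)):
    p=at_z(c,u,v,z); print(n,p.round(1),stand(p).round(1))
E
```

```text
cornL [ 449.4 -151.8   75. ] [-130.8  128.3]
cornR [ 710.5 -143.1   75. ] [-129.5 -132.9]
fenL [446.   50.8  97. ] [ 71.8 126.1]
fenR [700.5  58.8  97. ] [  72.6 -128.6]
gateL [546.7  54.8  97. ] [73.  25.2]
gateR [599.6  56.2  97. ] [ 72.8 -27.7]
w3 [508.5 -24.8  85. ] [-5.5 65.7]
w2 [591.4 -58.   85. ] [-41.1 -16.3]
w1 [653.9  -8.8  85. ] [  6.4 -80.1]
nut [ 663.4 -100.2   93. ] [-85.3 -87.1]
tipL [577.9 -90.1 230. ] [-72.8  -1.8]
tipR [610.8 -89.2 230. ] [-72.8 -34.8]
```

```bash
python3 -m inch '0.72 -0.1 -0.03 0.9 0 0 0;0.72 0 0 0.9 0 0 0;0.72 0 0 0.9 0 0 0;0.72 0 0 0.7 0 0 0;0.72 0 0 0.3 0 0 0'; python3 -m inch '0.72 0 0 0 0 0 0;0.72 0 0 0 0 0 0'; python3 g.py -66 -16.3 79
```

```text
time: 3.48
tool_pos: [588.7, -94.6, 78.3]
ee_rot: [[-0.031, 0.999, -0.008], [1.0, 0.031, 0.003], [0.003, -0.008, -1.0]]
contact_force: [-0.4, -0.1, -0.3]
gripper_width: 24.1
time: 3.65
tool_pos: [592.6, -96.5, 83.8]
ee_rot: [[-0.031, 1.0, -0.0], [1.0, 0.031, 0.0], [0.0, -0.0, -1.0]]
contact_force: [0.4, -0.4, -0.1]
gripper_width: 23.8
t 3.65 tcp [592.6 -96.5  83.8] stand [-79.6 -16.3] heading rel stand 0.13 tilt [-0.  0. -1.] w 23.8 F [ 0.4 -0.4 -0.1]
mm tool [13.6  0.   4.8] units [0.34  0.001 0.121]
```

```bash
python3 -m inch '0.72 0 0 0.04 0 0 0;0.72 0 0 0.04 0 0 0;0.72 0 0 0.04 0 0 0;0.72 0 0 0 0 0 0'; python3 g.py -66 -16.3 79; python3 - <<'E'
from h import *
cv2.imwrite('pics/w2.png',optics.camera('wrist'))
cv2.imwrite('pics/s2.png',cv2.resize(optics.camera('scene')[150:280,200:360],None,fx=5,fy=4.5))
E
```

```text
time: 3.98
tool_pos: [593.1, -97.7, 79.6]
ee_rot: [[-0.029, 1.0, 0.002], [1.0, 0.029, -0.001], [-0.001, 0.002, -1.0]]
contact_force: [0.1, -0.7, -0.1]
gripper_width: 23.8
t 3.9833 tcp [593.1 -97.7  79.6] stand [-80.8 -16.8] heading rel stand 0.05 tilt [ 0.002 -0.001 -1.   ] w 23.8 F [ 0.1 -0.7 -0.1]
mm tool [14.8 -0.5  0.6] units [ 0.369 -0.012  0.015]
```

View pics/w2.png

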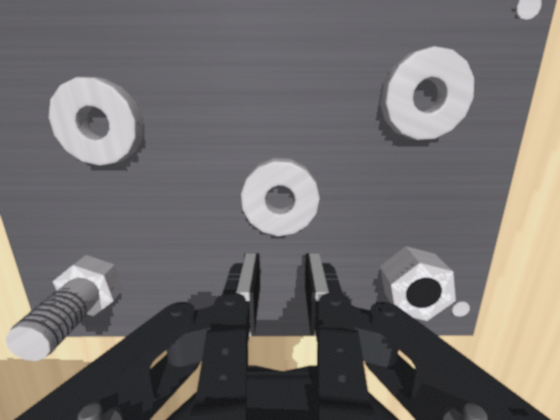

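View pics/s2.png

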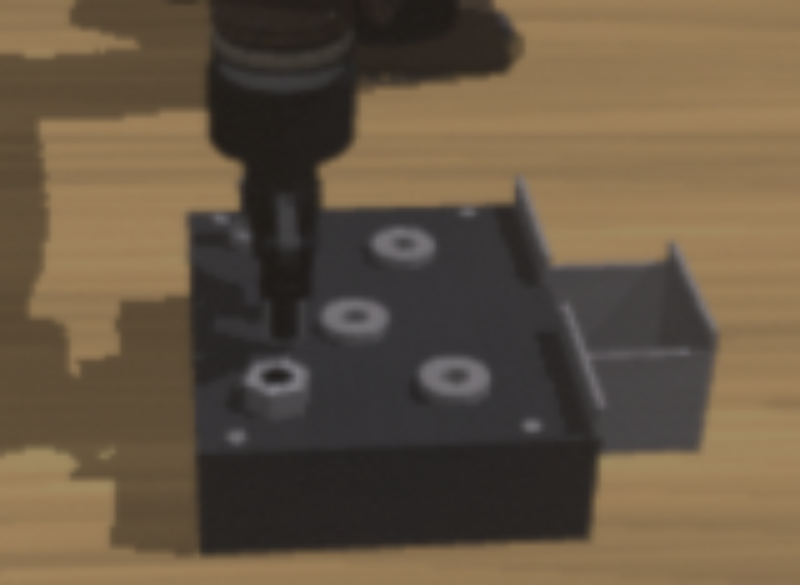

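```bash
python3 -m inch '0.72 0.08 0 0 0 0 0;0.72 0.08 0 0 0 0 0;0.72 0.08 0 0 0 0 0;0.72 0.08 0 0 0 0 0;0.72 0.08 0 0 0 0 0'; python3 -m inch '0.72 0.1 -0.02 0 0 0 0;0.72 0.1 -0.02 0 0 0 0;0.72 0.1 -0.02 0 0 0 0;0.72 0.1 -0.02 0 0 0 0;0.72 0.1 -0.02 0 0 0 0'; python3 g.py; python3 - <<'E'
from h import *
cv2.imwrite('pics/w3.png',optics.camera('wrist'))
E
```

```text
time: 4.5
tool_pos: [591.9, -81.1, 78.5]
ee_rot: [[-0.03, 1.0, -0.0], [1.0, 0.03, -0.0], [-0.0, -0.0, -1.0]]
contact_force: [0.3, -0.7, -0.7]
gripper_width: 24.2
time: 4.92
tool_pos: [587.3, -61.2, 78.6]
ee_rot: [[-0.029, 1.0, 0.0], [1.0, 0.029, -0.0], [-0.0, 0.0, -1.0]]
contact_force: [0.0, -0.5, -0.4]
gripper_width: 23.8
t 4.9167 tcp [587.3 -61.2  78.6] stand [-44.1 -12.1] heading rel stand 0.06 tilt [ 0. -0. -1.] w 23.8 F [ 0.  -0.5 -0.4]
```

View pics/w3.png

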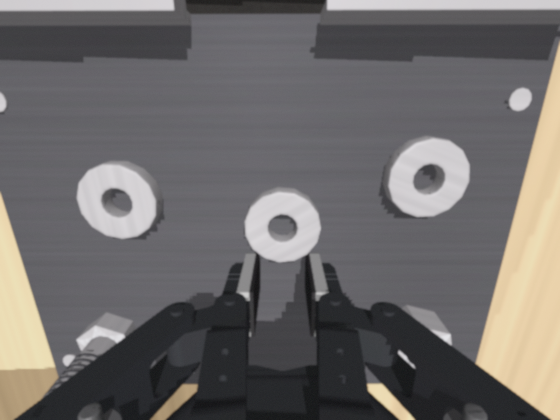

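```bash
cat > px.py <<'E'
import sys
from h import *
from g import stand
c=optics.get_calibration('wrist')
a=[float(x) for x in sys.argv[1:]]
for i in range(0,len(a),3): print(stand(at_z(c,*a[i:i+3])).round(1))
E
python3 px.py 283 225 85 118 200 85 429 177 85 191 12 97 318 12 97
```

```text
[-16.  -12.7]
[-3.5 65.6]
[  8.1 -79.9]
[70.9 20.5]
[ 71.  -24.9]
```

```bash
python3 -m inch '0.72 0.125 -0.03 0 0 0 0;0.72 0.125 -0.03 0 0 0 0;0.72 0.125 -0.03 0 0 0 0;0.72 0.125 -0.03 0 0 0 0;0.72 0.125 -0.03 0 0 0 0' >/dev/null; python3 -m inch '0.72 0.125 -0.03 0 0 0 0;0.72 0.125 -0.03 0 0 0 0;0.72 0.125 -0.03 0 0 0 0;0.72 0.125 -0.03 0 0 0 0;0.72 0.125 -0.03 0 0 0 0'; python3 g.py; python3 - <<'E'
from h import *
cv2.imwrite('pics/w4.png',optics.camera('wrist'))
E
```

```text
time: 5.8
tool_pos: [573.8, -11.4, 78.5]
ee_rot: [[-0.029, 1.0, -0.0], [1.0, 0.029, 0.0], [0.0, -0.0, -1.0]]
contact_force: [0.2, -0.4, -0.4]
gripper_width: 23.7
t 5.8 tcp [573.8 -11.4  78.5] stand [6. 0.] heading rel stand 0.06 tilt [-0.  0. -1.] w 23.7 F [ 0.2 -0.4 -0.4]
```

View pics/w4.png

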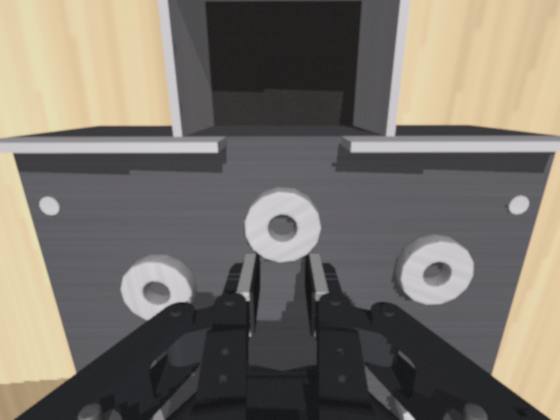

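```bash
python3 px.py 283 226 85 158 286 85 434 270 85 225 142 97 343 142 97
python3 -m inch '0.72 0.125 0 0 0 0 0;0.72 0.125 0 0 0 0 0;0.72 0.125 0 0 0 0 0;0.72 0.125 0 0 0 0 0;0.72 0.125 0 0 0 0 0'; python3 g.py; python3 - <<'E'
from h import *
cv2.imwrite('pics/w5.png',optics.camera('wrist'))
E
```

```text
[33.6 -0.5]
[-0.6 64.9]
[  9.5 -78.1]
[75.4 23.2]
[ 75.5 -24.7]
time: 6.27
tool_pos: [573.2, 13.5, 78.5]
ee_rot: [[-0.029, 1.0, -0.0], [1.0, 0.029, 0.0], [0.0, -0.0, -1.0]]
contact_force: [0.1, -0.6, -0.5]
gripper_width: 23.9
t 6.2667 tcp [573.2  13.5  78.5] stand [31.  -0.1] heading rel stand 0.06 tilt [-0.  0. -1.] w 23.9 F [ 0.1 -0.6 -0.5]
```

View pics/w5.png

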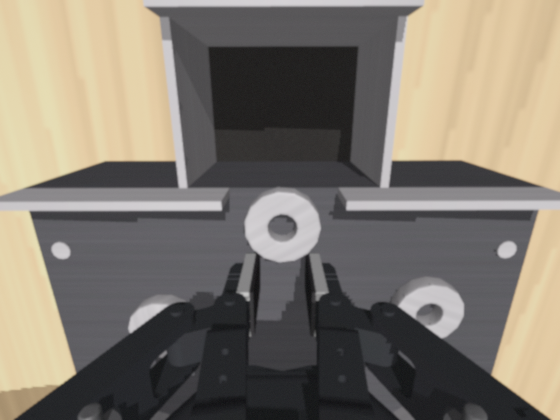

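```bash
python3 -m inch '0.72 0.11 0 0 0 0 0;0.72 0.11 0 0 0 0 0;0.72 0.11 0 0 0 0 0;0.72 0.11 0 0 0 0 0;0.72 0.1 0 0 0 0 0'; python3 -m inch '0.72 0 0 0 0 0 0;0.72 0 0 0 0 0 0;0.72 0 0 0 0 0 0'; python3 g.py; python3 - <<'E'
from h import *
cv2.imwrite('pics/w6.png',optics.camera('wrist'))
E
```

```text
time: 6.73
tool_pos: [572.7, 35.0, 78.7]
ee_rot: [[-0.029, 1.0, 0.0], [1.0, 0.029, -0.0], [-0.0, 0.0, -1.0]]
contact_force: [0.3, -1.8, 0.6]
gripper_width: 24.4
time: 6.98
tool_pos: [572.5, 34.7, 78.5]
ee_rot: [[-0.029, 1.0, -0.0], [1.0, 0.029, 0.0], [0.0, -0.0, -1.0]]
contact_force: [-0.4, 0.3, -0.1]
gripper_width: 23.9
t 6.9833 tcp [572.5  34.7  78.5] stand [52.1 -0. ] heading rel stand 0.06 tilt [-0.  0. -1.] w 23.9 F [-0.4  0.3 -0.1]
```

View pics/w6.png

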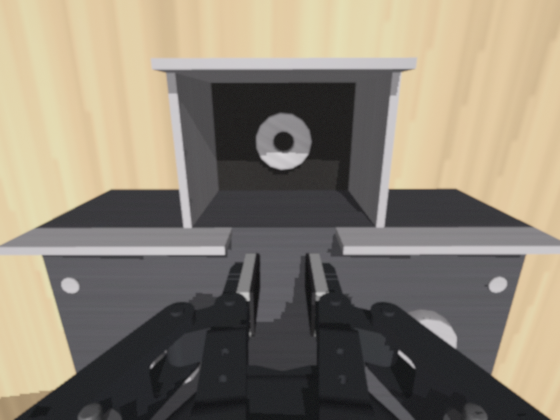

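The first washer is lying in the slot at (284,142). Next I'll lift and go behind w1, at stand (7,-80), heading stand +y.

```bash
python3 -m inch '0.72 -0.2 0 -0.4 0 0 0;0.72 -0.3 0 -0.8 0 0 0;0.72 -0.3 0 -0.8 0 0 -1;0.72 -0.3 0 -0.4 0 0 -1;0.72 0 0 0 0 0 -1' >/dev/null; python3 -m inch '0.72 0 0 0 0 0 -1;0.72 0 0 0 0 0 -1;0.72 0 0 0 0 0 -1;0.72 0 0 0 0 0 -1;0.72 0 0 0 0 0 -1' >/dev/null; python3 -m inch '0.72 0 0 0 0 0 -1;0.72 0 0 0 0 0 -1;0.72 0 0 0 0 0 -1;0.72 0 0 0 0 0 -1;0.72 0 0 0 0 0 -1' >/dev/null;python3 -m inch '0.72 0 0 0 0 0 -1;0.72 0 0 0 0 0 -1;0.72 0 0 0 0 0 -1;0.72 0 0 0 0 0 -1;0.72 0 0 0 0 0 -1';  python3 g.py 7 -124 150
```

```text
time: 8.7
tool_pos: [574.8, -9.4, 174.4]
ee_rot: [[-0.999, -0.033, -0.0], [-0.033, 0.999, 0.0], [0.0, 0.0, -1.0]]
contact_force: [-0.2, 0.0, -0.1]
gripper_width: 24.0
t 8.7 tcp [574.8  -9.4 174.4] stand [ 7.9 -1. ] heading rel stand -269.72 tilt [-0.  0. -1.] w 24.0 F [-0.2  0.  -0.1]
mm tool [-123.    -1.5   24.3] units [-3.074 -0.039  0.609]
```

```bash
python3 -m inch '0.72 -0.6 0 0 0 0 0;0.72 -0.8 0 0.1 0 0 0;0.72 -0.8 -0.04 0.2 0 0 0;0.72 -0.6 0 0.2 0 0 0;0.72 -0.27 0 0.1 0 0 0'>/dev/null; python3 -m inch '0.72 0 0 0 0 0 0;0.72 0 0 0 0 0 0';  python3 g.py 7 -124 79; python3 - <<'E'
from h import *
cv2.imwrite('pics/w7.png',optics.camera('wrist'))
E
```

```text
time: 9.28
tool_pos: [697.3, -7.4, 149.6]
ee_rot: [[-1.0, -0.029, -0.002], [-0.029, 1.0, 0.0], [0.002, 0.0, -1.0]]
contact_force: [-0.5, -0.5, -0.1]
gripper_width: 24.0
t 9.2833 tcp [697.3  -7.4 149.6] stand [   6.5 -123.6] heading rel stand -269.95 tilt [-0.002  0.    -1.   ] w 24.0 F [-0.5 -0.5 -0.1]
mm tool [-0.6  0.5 70.6] units [-0.015  0.012  1.764]
```

View pics/w7.png

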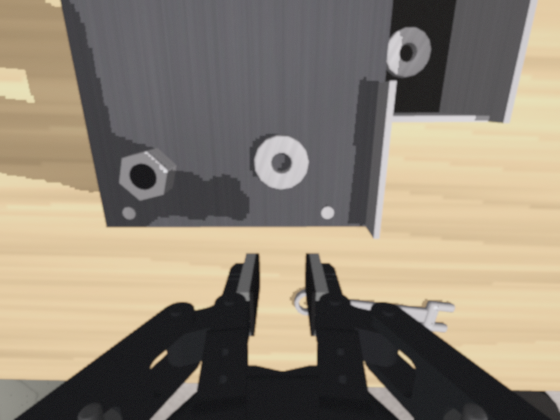

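The washer is at (281,163), centred between the tips. Descending.

```bash
python3 px.py 281 163 85; python3 -m inch '0.72 0 0 0.5 0 0 0;0.72 0 0 0.5 0 0 0;0.72 0 0 0.4 0 0 0;0.72 0 0 0.2 0 0 0;0.72 0 0 0.08 0 0 0'>/dev/null; python3 -m inch '0.72 0 0 0.04 0 0 0;0.72 0 0 0.04 0 0 0;0.72 0 0 0 0 0 0'; python3 g.py 7 -124 79
```

```text
[  6.3 -79.9]
time: 10.0
tool_pos: [698.3, -7.4, 81.4]
ee_rot: [[-1.0, -0.029, 0.002], [-0.029, 1.0, -0.0], [-0.002, -0.0, -1.0]]
contact_force: [1.4, -0.1, -0.1]
gripper_width: 24.1
t 10.0 tcp [698.3  -7.4  81.4] stand [   6.5 -124.6] heading rel stand -269.94 tilt [ 0.002 -0.    -1.   ] w 24.1 F [ 1.4 -0.1 -0.1]
mm tool [0.6 0.5 2.4] units [0.014 0.013 0.06 ]
```

```bash
python3 -m inch '0.72 0.08 0 0.015 0 0 0;0.72 0.08 0 0.015 0 0 0;0.72 0.08 0 0.015 0 0 0;0.72 0.08 0 0.015 0 0 0;0.72 0.08 0 0 0 0 0'; python3 -m inch '0.72 0.12 0 0 0 0 0;0.72 0.12 0 0 0 0 0;0.72 0.12 0 0 0 0 0;0.72 0.12 0 0 0 0 0;0.72 0.12 0 0 0 0 0'; python3 g.py; python3 - <<'E'
from h import *
cv2.imwrite('pics/w8.png',optics.camera('wrist'))
E
```

```text
time: 10.42
tool_pos: [681.2, -7.7, 77.6]
ee_rot: [[-1.0, -0.029, -0.0], [-0.029, 1.0, 0.0], [0.0, 0.0, -1.0]]
contact_force: [-0.8, -0.4, -0.1]
gripper_width: 24.2
time: 10.83
tool_pos: [657.3, -8.5, 77.8]
ee_rot: [[-1.0, -0.029, 0.0], [-0.029, 1.0, -0.0], [-0.0, -0.0, -1.0]]
contact_force: [-0.1, -0.3, -0.6]
gripper_width: 24.3
t 10.8333 tcp [657.3  -8.5  77.8] stand [  6.6 -83.5] heading rel stand -269.94 tilt [ 0. -0. -1.] w 24.3 F [-0.1 -0.3 -0.6]
```

View pics/w8.png

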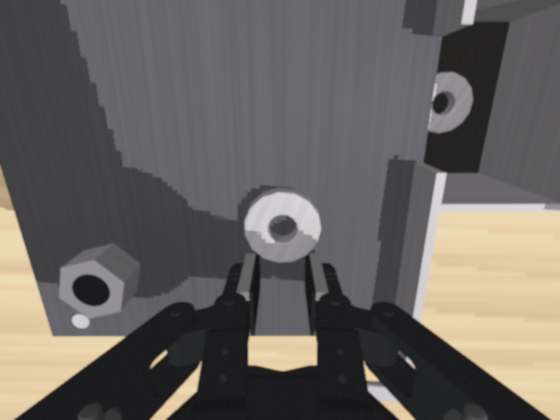

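```bash
python3 -m inch '0.72 0.125 0 0 0 0 0;0.72 0.125 0 0 0 0 0;0.72 0.125 0 0 0 0 0;0.72 0.125 0 0 0 0 0;0.72 0.08 -0.03 0 0 0 0.5'; python3 -m inch '0.72 0.075 -0.06 0 0 0 1;0.72 0.075 -0.06 0 0 0 1;0.72 0.075 -0.06 0 0 0 1;0.72 0.075 -0.06 0 0 0 1;0.72 0.075 -0.06 0 0 0 1'; python3 g.py; python3 - <<'E'
from h import *
cv2.imwrite('pics/w9.png',optics.camera('wrist'))
E
```

```text
time: 11.3
tool_pos: [633.9, -10.2, 77.8]
ee_rot: [[-1.0, 0.015, -0.0], [0.015, 1.0, 0.0], [0.0, 0.0, -1.0]]
contact_force: [0.1, -0.0, -0.0]
gripper_width: 23.7
time: 11.72
tool_pos: [617.3, -19.4, 77.8]
ee_rot: [[-0.898, 0.44, 0.0], [0.44, 0.898, -0.0], [-0.0, -0.0, -1.0]]
contact_force: [0.6, -0.7, 0.2]
gripper_width: 23.9
t 11.7167 tcp [617.3 -19.4  77.8] stand [ -3.3 -43.3] heading rel stand 62.31 tilt [ 0. -0. -1.] w 23.9 F [ 0.6 -0.7  0.2]
```

View pics/w9.png

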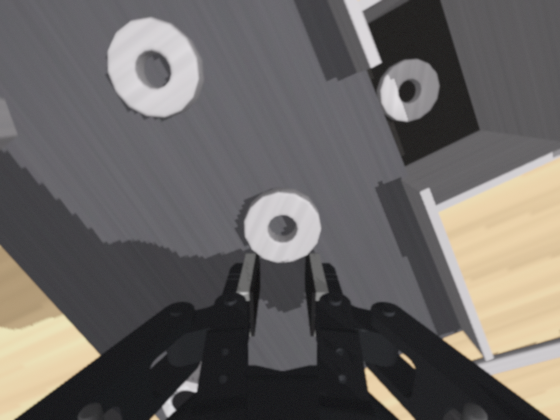

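```bash
python3 -m inch '0.72 0.075 -0.06 0 0 0 1;0.72 0.075 -0.06 0 0 0 1;0.72 0.075 -0.06 0 0 0 1;0.72 0.075 -0.06 0 0 0 1;0.72 0.075 -0.06 0 0 0 1'; python3 -m inch '0.72 0.075 -0.06 0 0 0 1;0.72 0.075 -0.06 0 0 0 1;0.72 0.075 -0.06 0 0 0 1;0.72 0.075 -0.06 0 0 0 1;0.72 0.075 -0.06 0 0 0 1'; python3 g.py; python3 - <<'E'
from h import *
cv2.imwrite('pics/w10.png',optics.camera('wrist'))
E
```

```text
time: 12.18
tool_pos: [598.4, -20.3, 77.8]
ee_rot: [[-0.63, 0.777, 0.0], [0.777, 0.63, -0.0], [-0.0, -0.0, -1.0]]
contact_force: [-0.2, -0.7, 0.4]
gripper_width: 23.6
time: 12.6
tool_pos: [580.7, -13.0, 77.8]
ee_rot: [[-0.243, 0.97, -0.0], [0.97, 0.243, -0.0], [-0.0, -0.0, -1.0]]
contact_force: [-0.1, -0.2, 0.4]
gripper_width: 23.9
t 12.6 tcp [580.7 -13.   77.8] stand [ 4.2 -6.8] heading rel stand 12.42 tilt [-0. -0. -1.] w 23.9 F [-0.1 -0.2  0.4]
```

View pics/w10.png

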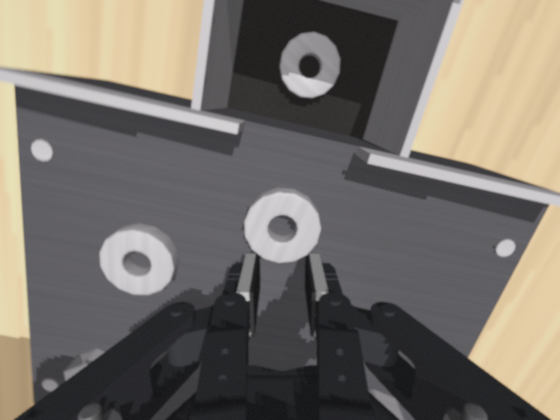

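```bash
python3 -m inch '0.72 0.04 -0.06 0 0 0 1;0.72 0.04 -0.06 0 0 0 1;0.72 0.05 -0.03 0 0 0 0.5;0.72 0.1 0 0 0 0 0;0.72 0.1 0 0 0 0 0'; python3 g.py; python3 - <<'E'
from h import *
cv2.imwrite('pics/w11.png',optics.camera('wrist'))
E
```

```text
time: 13.07
tool_pos: [574.1, -0.9, 77.8]
ee_rot: [[-0.032, 0.999, 0.0], [0.999, 0.032, -0.0], [-0.0, 0.0, -1.0]]
contact_force: [-0.3, -0.6, -0.1]
gripper_width: 23.9
t 13.0667 tcp [574.1  -0.9  77.8] stand [16.5 -0.5] heading rel stand 0.22 tilt [ 0. -0. -1.] w 23.9 F [-0.3 -0.6 -0.1]
```

View pics/w11.png

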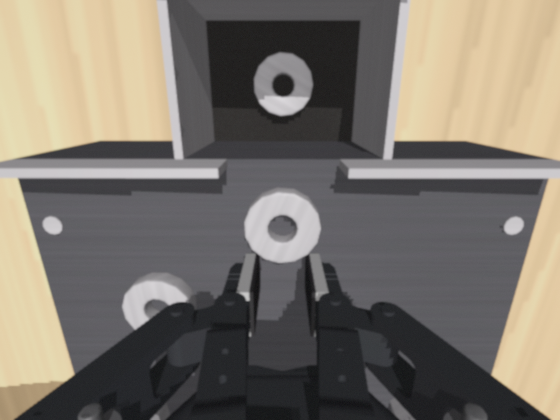

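```bash
python3 -m inch '0.72 0.11 0 0 0 0 0;0.72 0.11 0 0 0 0 0;0.72 0.11 0 0 0 0 0;0.72 0.11 0 0 0 0 0;0.72 0.11 0 0 0 0 0'; python3 -m inch '0.72 0.11 0 0 0 0 0;0.72 0.11 0 0 0 0 0;0.72 0.12 0 0 0 0 0;0.72 0 0 0 0 0 0;0.72 0 0 0 0 0 0';  python3 -m inch '0.72 0 0 0 0 0 0;0.72 0 0 0 0 0 0'; python3 g.py; python3 - <<'E'
from h import *
cv2.imwrite('pics/w12.png',optics.camera('wrist'))
E
```

```text
time: 13.53
tool_pos: [573.5, 21.6, 77.7]
ee_rot: [[-0.03, 1.0, 0.0], [1.0, 0.03, -0.0], [-0.0, 0.0, -1.0]]
contact_force: [-1.1, -1.6, -0.1]
gripper_width: 23.8
time: 13.95
tool_pos: [572.9, 35.1, 77.6]
ee_rot: [[-0.03, 1.0, -0.0], [1.0, 0.03, 0.0], [0.0, -0.0, -1.0]]
contact_force: [-0.1, -0.1, -0.1]
gripper_width: 23.7
time: 14.12
tool_pos: [573.0, 34.6, 77.6]
ee_rot: [[-0.029, 1.0, -0.0], [1.0, 0.029, 0.0], [0.0, -0.0, -1.0]]
contact_force: [-0.6, 0.0, 1.2]
gripper_width: 23.7
t 14.1167 tcp [573.   34.6  77.6] stand [52.  -0.4] heading rel stand 0.05 tilt [-0.  0. -1.] w 23.7 F [-0.6  0.   1.2]
```

View pics/w12.png

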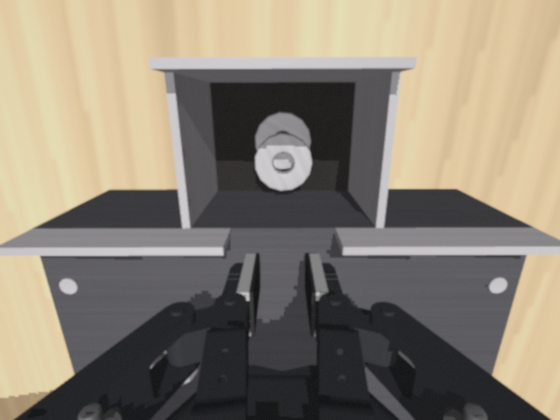

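Second washer dropped, lying at (283,162) and partly over the first. Now the third one: w3, heading stand −y.

```bash
python3 -m inch '0.72 -0.2 0 -0.4 0 0 0;0.72 -0.4 0 -0.8 0 0 0;0.72 -0.4 0 -0.8 0 0 1;0.72 -0.4 0 -0.4 0 0 1;0.72 0 0 0 0 0 1' >/dev/null; python3 -m inch '0.72 0 0 0 0 0 1;0.72 0 0 0 0 0 1;0.72 0 0 0 0 0 1;0.72 0 0 0 0 0 1;0.72 0 0 0 0 0 1' >/dev/null; python3 -m inch '0.72 0 0 0 0 0 1;0.72 0 0 0 0 0 1;0.72 0 0 0 0 0 1;0.72 0 0 0 0 0 1;0.72 0 0 0 0 0 1' >/dev/null;python3 -m inch '0.72 0 0 0 0 0 1;0.72 0 0 0 0 0 1;0.72 0 0 0 0 0 1;0.72 0 0 0 0 0 1;0.72 0 0 0 0 0 1';  python3 g.py -5 109 150
```

```text
time: 15.83
tool_pos: [573.2, -21.5, 173.6]
ee_rot: [[1.0, 0.025, -0.0], [0.025, -1.0, 0.0], [-0.0, -0.0, -1.0]]
contact_force: [0.8, 0.0, 0.6]
gripper_width: 23.7
t 15.8333 tcp [573.2 -21.5 173.6] stand [-4.1  0.9] heading rel stand -90.21 tilt [-0.  0. -1.] w 23.7 F [0.8 0.  0.6]
mm tool [-108.1    1.3   23.7] units [-2.702  0.033  0.591]
```

```bash
python3 -m inch '0.72 -0.5 0 0 0 0 0;0.72 -0.7 0 0.1 0 0 0;0.72 -0.7 0.03 0.2 0 0 0;0.72 -0.5 0 0.2 0 0 0;0.72 -0.3 0 0.1 0 0 0'>/dev/null; python3 -m inch '0.72 0 0 0 0 0 0;0.72 0 0 0 0 0 0';  python3 g.py -5 109 79; python3 - <<'E'
from h import *
cv2.imwrite('pics/w13.png',optics.camera('wrist'))
E
```

```text
time: 16.42
tool_pos: [465.3, -25.8, 149.8]
ee_rot: [[1.0, 0.029, 0.001], [0.029, -1.0, -0.0], [0.001, 0.0, -1.0]]
contact_force: [0.8, -0.2, -0.2]
gripper_width: 23.9
t 16.4167 tcp [465.3 -25.8 149.8] stand [ -5.3 108.9] heading rel stand -89.98 tilt [ 0.001 -0.    -1.   ] w 23.9 F [ 0.8 -0.2 -0.2]
mm tool [-0.2 -0.3 70.8] units [-0.005 -0.008  1.771]
```

View pics/w13.png

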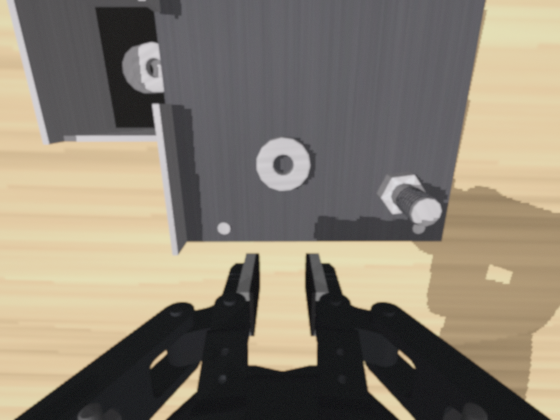

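The third washer at (283,164) is centred ahead. The bolt at (410,200) is well to the side.

```bash
python3 px.py 283 164 85; python3 -m inch '0.72 0 0 0.5 0 0 0;0.72 0 0 0.5 0 0 0;0.72 0 0 0.4 0 0 0;0.72 0 0 0.2 0 0 0;0.72 0 0 0.08 0 0 0'>/dev/null; python3 -m inch '0.72 0 0 0.04 0 0 0;0.72 0 0 0.03 0 0 0;0.72 0 0 0 0 0 0'; python3 g.py -5 109 78.5;  python3 - <<'E'
from h import *
cv2.imwrite('pics/w14.png',optics.camera('wrist'))
E
```

```text
[-5.8 64.8]
time: 17.13
tool_pos: [466.3, -25.9, 80.6]
ee_rot: [[1.0, 0.029, 0.002], [0.029, -1.0, -0.0], [0.002, 0.001, -1.0]]
contact_force: [0.3, 0.5, 0.3]
gripper_width: 23.5
t 17.1333 tcp [466.3 -25.9  80.6] stand [ -5.4 107.9] heading rel stand -89.94 tilt [ 0.002 -0.    -1.   ] w 23.5 F [0.3 0.5 0.3]
mm tool [-1.1 -0.4  2.1] units [-0.028 -0.011  0.052]
```

View pics/w14.png

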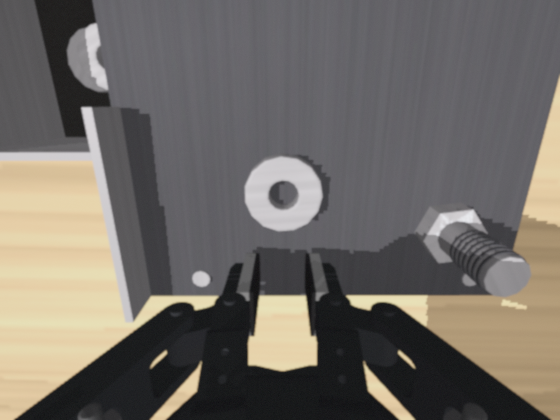

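```bash
python3 -m inch '0.72 0.08 0 0.015 0 0 0;0.72 0.08 0 0.015 0 0 0;0.72 0.08 0 0.015 0 0 0;0.72 0.08 0 0.015 0 0 0;0.72 0.08 0 0 0 0 0'; python3 -m inch '0.72 0.12 0 0 0 0 0;0.72 0.12 0 0 0 0 0;0.72 0.12 0 0 0 0 0;0.72 0.12 0 0 0 0 0;0.72 0.12 0 0 0 0 0'; python3 g.py; python3 - <<'E'
from h import *
cv2.imwrite('pics/w15.png',optics.camera('wrist'))
E
```

```text
time: 17.6
tool_pos: [481.8, -25.2, 77.3]
ee_rot: [[1.0, 0.029, 0.0], [0.029, -1.0, 0.0], [0.0, -0.0, -1.0]]
contact_force: [0.0, 0.1, 0.0]
gripper_width: 23.9
time: 18.02
tool_pos: [505.9, -24.5, 77.3]
ee_rot: [[1.0, 0.029, -0.0], [0.029, -1.0, 0.0], [-0.0, -0.0, -1.0]]
contact_force: [-0.4, 0.9, 0.1]
gripper_width: 24.0
t 18.0167 tcp [505.9 -24.5  77.3] stand [-5.1 68.3] heading rel stand -89.94 tilt [-0.  0. -1.] w 24.0 F [-0.4  0.9  0.1]
```

View pics/w15.png

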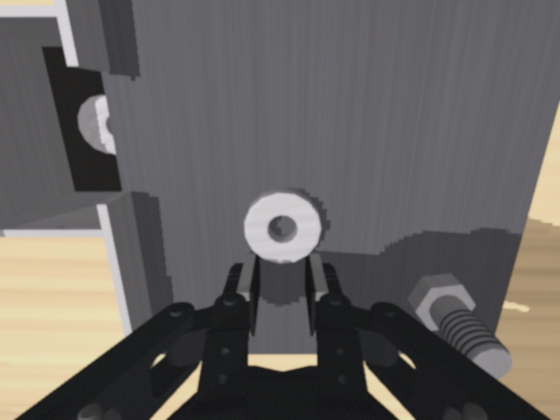

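```bash
python3 -m inch '0.72 0.1 0.03 0 0 0 -0.5;0.72 0.08 0.06 0 0 0 -1;0.72 0.08 0.06 0 0 0 -1;0.72 0.08 0.06 0 0 0 -1;0.72 0.08 0.06 0 0 0 -1'; python3 -m inch '0.72 0.08 0.06 0 0 0 -1;0.72 0.08 0.06 0 0 0 -1;0.72 0.08 0.06 0 0 0 -1;0.72 0.08 0.06 0 0 0 -1;0.72 0.08 0.06 0 0 0 -1'; python3 g.py; python3 - <<'E'
from h import *
cv2.imwrite('pics/w16.png',optics.camera('wrist'))
E
```

```text
time: 18.48
tool_pos: [524.0, -32.5, 77.3]
ee_rot: [[0.911, 0.413, -0.0], [0.413, -0.911, -0.0], [-0.0, -0.0, -1.0]]
contact_force: [-0.7, -0.7, -0.2]
gripper_width: 23.6
time: 18.9
tool_pos: [544.0, -33.5, 77.3]
ee_rot: [[0.65, 0.76, -0.0], [0.76, -0.65, -0.0], [-0.0, 0.0, -1.0]]
contact_force: [-1.0, -0.3, 0.1]
gripper_width: 23.8
t 18.9 tcp [544.  -33.5  77.3] stand [-15.2  30.5] heading rel stand -42.2 tilt [-0. -0. -1.] w 23.8 F [-1.  -0.3  0.1]
```

View pics/w16.png

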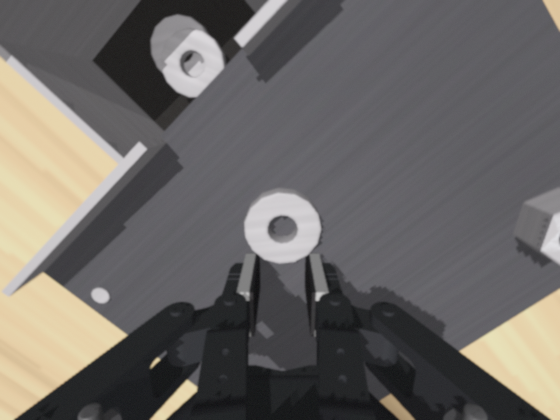

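```bash
python3 -m inch '0.72 0.105 0.06 0 0 0 -1;0.72 0.105 0.06 0 0 0 -1;0.72 0.105 0.06 0 0 0 -1;0.72 0.105 0.06 0 0 0 -1;0.72 0.105 0.06 0 0 0 -1'; python3 -m inch '0.72 0.105 0.06 0 0 0 -1;0.72 0.105 0.06 0 0 0 -1;0.72 0.105 0.06 0 0 0 -1;0.72 0.105 0.03 0 0 0 -0.5'; python3 g.py; python3 - <<'E'
from h import *
cv2.imwrite('pics/w17.png',optics.camera('wrist'))
E
```

```text
time: 19.37
tool_pos: [564.9, -21.6, 77.4]
ee_rot: [[0.27, 0.963, 0.0], [0.963, -0.27, -0.0], [-0.0, 0.0, -1.0]]
contact_force: [-0.7, -0.1, 1.2]
gripper_width: 23.7
time: 19.7
tool_pos: [575.7, -6.4, 77.4]
ee_rot: [[-0.031, 1.0, 0.001], [1.0, 0.031, -0.0], [-0.0, 0.001, -1.0]]
contact_force: [-0.4, -0.9, 0.6]
gripper_width: 23.5
t 19.7 tcp [575.7  -6.4  77.4] stand [11. -2.] heading rel stand 0.16 tilt [ 0.001 -0.    -1.   ] w 23.5 F [-0.4 -0.9  0.6]
```

View pics/w17.png

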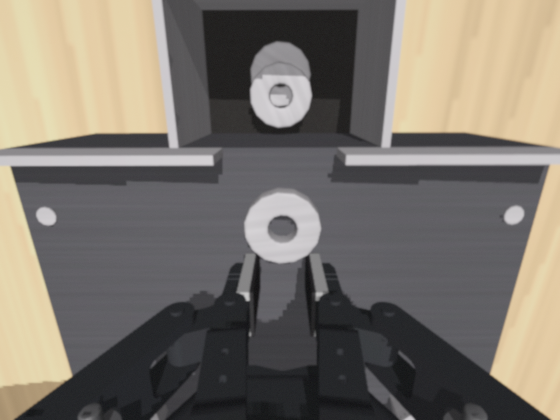

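```bash
python3 -m inch '0.72 0.11 -0.01 0 0 0 0;0.72 0.11 -0.01 0 0 0 0;0.72 0.11 -0.01 0 0 0 0;0.72 0.11 -0.01 0 0 0 0;0.72 0.11 0 0 0 0 0'; python3 -m inch '0.72 0.12 0 0 0 0 0;0.72 0.12 0 0 0 0 0;0.72 0.12 0 0 0 0 0;0.72 0.11 0 0 0 0 0;0.72 0 0 0 0 0 0';  python3 -m inch '0.72 0 0 0 0 0 0;0.72 0 0 0 0 0 0;0.72 0 0 0 0 0 0'; python3 g.py; python3 - <<'E'
from h import *
cv2.imwrite('pics/w18.png',optics.camera('wrist'))
E
```

```text
time: 20.17
tool_pos: [572.8, 16.1, 77.3]
ee_rot: [[-0.029, 1.0, -0.0], [1.0, 0.029, -0.0], [-0.0, -0.0, -1.0]]
contact_force: [-0.3, 0.5, -0.3]
gripper_width: 23.8
time: 20.58
tool_pos: [572.3, 35.4, 77.3]
ee_rot: [[-0.03, 1.0, -0.0], [1.0, 0.03, 0.0], [0.0, -0.0, -1.0]]
contact_force: [-0.4, -0.4, 0.3]
gripper_width: 24.0
time: 20.83
tool_pos: [572.4, 34.4, 77.2]
ee_rot: [[-0.029, 1.0, -0.0], [1.0, 0.029, 0.0], [0.0, -0.0, -1.0]]
contact_force: [0.2, 0.1, 0.1]
gripper_width: 23.7
t 20.8333 tcp [572.4  34.4  77.2] stand [51.8  0.2] heading rel stand 0.05 tilt [-0.  0. -1.] w 23.7 F [0.2 0.1 0.1]
```

View pics/w18.png

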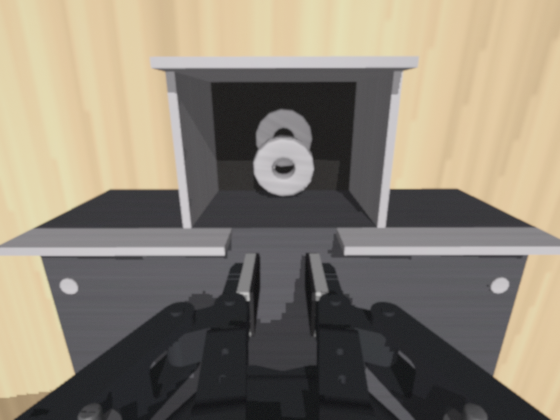

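All three are in the slot, the third stacked on the second. I'll retreat upward and check the whole scene.

```bash
python3 -m inch '0.72 -0.2 0 -0.4 0 0 0;0.72 -0.4 0 -0.8 0 0 0;0.72 -0.4 0 -0.8 0 0 0;0.72 -0.4 0 -0.8 0 0 0;0.72 -0.5 0 -0.5 0 0 0'>/dev/null; python3 -m inch '0.72 -0.8 0 0 0 0 0;0.72 -0.8 0 0 0 0 0;0.72 -0.8 0 0 0 0 0;0.72 -0.3 0 0 0 0 0;0.72 0 0 0 0 0 0'; python3 -m inch '0.72 0 0 0 0 0 0;0.72 0 0 0 0 0 0';python3 - <<'E'
from h import *
np.save('wc19.npy',optics.get_calibration('wrist'),allow_pickle=True)
cv2.imwrite('pics/w19.png',optics.camera('wrist'))
cv2.imwrite('pics/s19.png',optics.camera('scene'))
cv2.imwrite('pics/t19.png',optics.camera('top'))
E
```

```text
time: 21.72
tool_pos: [577.7, -152.2, 209.2]
ee_rot: [[-0.025, 1.0, 0.0], [1.0, 0.025, -0.0], [-0.0, -0.0, -1.0]]
contact_force: [-0.6, 1.5, -0.3]
gripper_width: 24.0
time: 21.88
tool_pos: [577.6, -148.3, 208.9]
ee_rot: [[-0.03, 1.0, -0.001], [1.0, 0.03, 0.001], [0.001, -0.001, -1.0]]
contact_force: [0.1, 0.2, 0.4]
gripper_width: 24.0
```

View pics/w19.png

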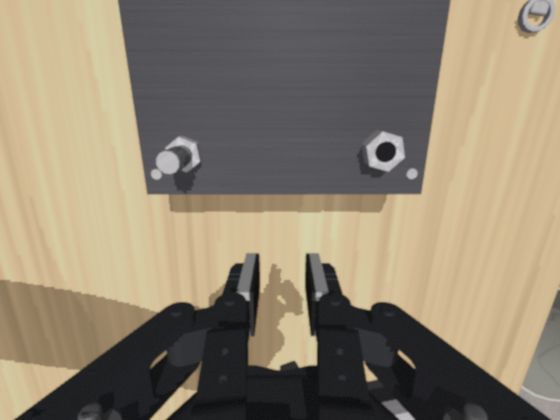

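View pics/s19.png

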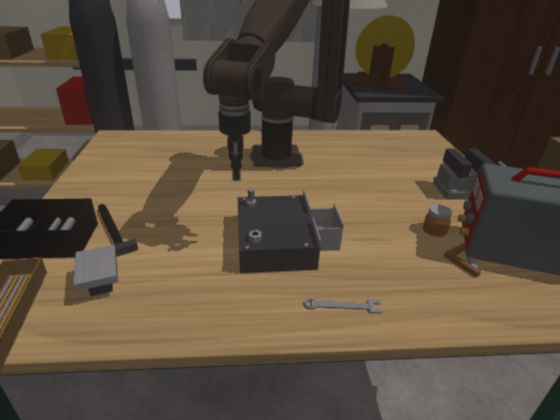

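View pics/t19.png

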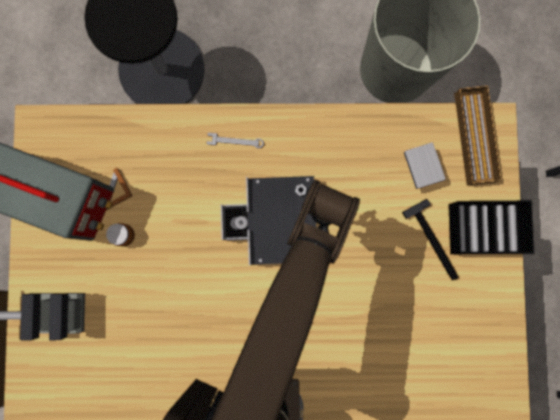

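The washers are off the deck and visible in the slot at (240,223) in the top view. The nut, bolt, hammer and jar appear at the same pixels as at the start. Handing in.

```bash
python3 - <<'E'
from h import *
from g import stand
c=np.load('wc19.npy',allow_pickle=True).item()
print('nut',stand(at_z(c,386,152,93)).round(1),'bolt head',stand(at_z(c,183,155,86)).round(1),bot.observe()['dq'].round(2))
print(bot.hand_in())
E
```

```text
nut [-86.9 -88.3] bolt head [-91.2  86.9] [-0.12 -0.06 -0.2  -0.11  0.07 -0.07]
the job is handed in; nothing more can be done
None
```

I pushed all three washers through the gate into the slot, one at a time, and handed the job in at about 22 s of the 64 s allowed. The fingers were held about 24 mm apart as a cradle, so the washers were only slid. The hand-in gives no verdict.

- **Washers:** the wrist view after each push showed that washer in the slot. The third landed on the second, so its outline mostly hides the lower two in the last pictures. I did not measure their heights in the slot. The deck between the fence and the nut and bolt is clear.
- **Nut and bolt:** both are upright. The nut re-measured within about 2 mm of its start and the bolt within about 3 mm, which is about the accuracy of the measurement.
- **Hammer and jar:** both appear at the same pixels as at the start, judged by eye only.
- **Contact force:** I had no direct reading of finger force on the washers. The wrist readings I printed stayed under about 2 N on each axis during the pushes.
- **Disagreement:** on the first descent beside a washer the arm briefly overshot by about 5 mm, to z = 78 mm, without touching the deck. I made the later descents slower.

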